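# Back on the cooling blocks after mixing

## Robot

A 6-joint arm with a two-finger parallel gripper is mounted at the origin on a cart in front of the work surface, level with it; the furniture and walls round the work are solid. World frame = base frame: x ahead of the robot, y to its left, z up, the work surface at z = 0. Lengths are in m, angles in rad, forces in N, time in s.
With the tool pointing down it reaches from about 0.275 to 0.825 m from the base axis. Payload 4.9 kg.
Tool frame: the origin (TCP) lies midway between the tips of the shut fingers; the grasp point (between the pads) lies 19 mm behind it (grip_point_offset is the distance from the TCP to the grasp point, in m); z points along the fingers, x is the direction in which the jaws open and shut, and the axes are right-handed (so a half turn about z gives the same grasp; the last joint's range is limited). The gripper opens to 85 mm and grips with 20 to 120 N. Pads are 22 mm wide; open, the fingers measure 114 mm over their backs; the gripper's body (76 mm by 85 mm) begins 54 mm behind the grasp point. The pads swing forward as they close: fully open they stand 13 mm farther back than shut.
Start: joints at [1.14, 0.326, -0.193, 1.052, 0, 1.437], TCP at [0.161, 0.526, 0.231] pointing down, gripper open.
Joint ranges: [-2.65, 2.65], [-0.97, 1.79], [-1.3, 1.35], [-1.93, 2.1], [-1.47, 1.37], [-3.14, 3.14]. Speed limits (rad/s): [2.57, 2.57, 3.14, 3.14, 3.14, 3.14].

## Interface

Orientations are given as a rotation vector (axis times angle).
In Python, from cell import * gives the robot as it stands. Calls block until the motion is done:
- movep(position, orientation): joint-space move of the TCP to a pose.
- move_l(position, velocity=0.15, rot=None, until_force=None): straight line of the TCP; rot=None keeps the orientation; velocity is the mean speed in m/s. With until_force (N) it stops when the force on the tool has changed by that much, and returns True; else False.
- set_joints(angles): joint-space move.
- let_go() and grab(newtons=None): open the fingers fully, or close them until they stop; newtons is the grip in N (None keeps the last).
- sleep(seconds).
- ik(position, orientation): joint angles nearest the present ones, or None.
- get_state(): the state.
- grab_frame(name): name is "side" or "top" or "wrist"; returns a dict with "img" (384x512x3 uint8, red, green, blue), "fx", "fy", "cx", "cy" (pixels), "k1" (the pictures are not rectified: a ray, as slopes to the right and down, at radius r is drawn at 1 + k1 r^2 times it, then the intrinsics apply), "cam_to_world" (4x4, takes a point from camera to world coordinates); the wrist camera has in their place "T_tool_cam" (4x4, takes a point from camera to tool coordinates, whose origin is the TCP and whose axes are the tool frame's). Camera axes: x right, y down, z forward; pixel columns grow to the right and rows downward; lengths in m; the calibration is good to about 2 mm. A picture is of the moment at which its call begins: read the wrist's pose just before it. There is no depth.
A pose or a line that the arm cannot do raises MotionError and nothing moves.
- sign_off(): hands the job in, once; it reports no verdict.
Trained networks look in the newest picture that a camera, given by its name, has taken for a name from the list of things; names that differ only in an ending like _2 or _b are one class to them, and where a whole thing is asked for, a point or a joint stands for the part that bears it (a point fixed in the world has none). Each returns a list of dicts, best first, with "score" (0 to 1); they miss things now and then, are a little off and sometimes report something else, mostly with a low value. They report only what shows in the picture. A call takes as long as a camera call.
- spot_in(camera, name): "centre" ([column, row] in pixels, amid what is visible of it).
- silhouettes(camera, name): "mask" (384x512 bool, what is visible of it) and "centre" ([column, row] in pixels, amid what is visible of it).
- tip_of(camera, name): "centre" ([column, row] in pixels: a listed point, or the origin of a listed thing).
The state is a dict: "clock": time; "q": joint angles; "joint_velocities": joint speeds; "tau": joint torques, N m; "position": TCP position; "eef_rot": TCP orientation; "contact_force": force on the tool from outside, world axes, zero at the start; "wrist_torque": the same for the moment, N m; "finger_gap": opening from 0.0 (shut) to 1.0 (fully open).
Only numpy, scipy, OpenCV 4.12 (cv2) and the standard library are available. Lean on these libraries where they do the work, as an engineer would, in place of code of your own. Each camera call takes 0.05 s, during which the arm holds its last target. There are 200 camera calls.

## Task

The mixing run is over and everything has to go back on cold. On the bench mixer, swing the sprung hold-down bail up past its dead point so that it stays open by itself, then lift the yellow microtube rack out and seat it in the long rectangular cooling block; also stand the pink-capped tube, the small red-lidded jar and the foil-capped flask each in the cooling block whose round well fits it (narrow deep well for the tube, middle one for the jar, widest for the flask). Keep everything upright, leave the bail open, and let go of it all.

Things in the scene. Friction and masses are not known exactly. Their poses are not given: they have to be found in the camera images.
- clamp (a joint): Hinge of the mixer's hold-down bail (bent steel rods, black foam bar over the rack, red grip sleeve). 0 = down, as at the start; grows as it swings up; 1.75 = fully open at its stop. An over-centre spring pulls it down (about 3 N at the grip) below about 1.1 rad and open beyond that. Open, it stands 255 mm high over the bench, over 100 mm to one side of the rack's centre line.
- clamp_grip (a point): Middle of the bail's red grip bar, 12 mm thick, 66 mm long, free between side rods 90 mm apart; 147 mm above the bench with the bail down, clear for 45 mm below. The frame turns with the bail: x along the bar, z up when down. The hinge axis is parallel to x, through the point 150 mm along -y and 40 mm along -z from here; opening turns the bail about +x: the grip goes up, then over to the -y side.
- rack: Yellow rack, 65 x 190 x 36 mm with small coloured tubes up to 44 mm, loose, 0.1 kg. Origin at the centre of its underside, y along its length, z up; either way round is the same. Starts on the mixer's seat, 52 mm above the bench, its length parallel to the grip bar, between steel lips 12 mm high near its ends; its long sides are free for fingers within 60 mm of its middle.
- tube: Loose 50 ml tube with a pink screw cap, standing on the bench, 114 mm tall; body 28 mm across, cap 33 mm across from 98 mm up. Origin at the centre of its foot, z up along its axis.
- jar: Loose small white jar with a red lid, standing on the bench, 54 mm across and 98 mm tall. Origin at the centre of its foot, z up. (The other jars, in the tray up on the computer, are not meant.)
- flask: Loose conical glass flask with a crumpled foil cap, standing on the bench, 67 mm across at the foot, 168 mm tall; neck and foil are 36 mm across from 60 to 158 mm up. Origin at the centre of its foot, z up.
- rack_block: Cooling block, fixed: aluminium insert in a dark blue plastic shell, standing on the grey bench mat. Its origin is the centre of its underside, z up. Long low block for the rack, 100 x 226 x 36 mm, y along its length. Rectangular pocket 76 x 202 mm, 8 mm deep: its floor lies 28 mm above the origin, its rim 36 mm.
- tube_block: Cooling block, fixed: aluminium insert in a dark blue plastic shell, standing on the grey bench mat. Its origin is the centre of its underside, z up. Smallest and tallest, 72 x 72 x 62 mm; one round well in the middle, 39 mm across and 52 mm deep (floor 10 mm above the origin), for the tube.
- jar_block: Cooling block, fixed: aluminium insert in a dark blue plastic shell, standing on the grey bench mat. Its origin is the centre of its underside, z up. 88 x 88 x 44 mm; one round well in the middle, 65 mm across and 32 mm deep (floor 12 mm above the origin), for the jar.
- flask_block: Cooling block, fixed: aluminium insert in a dark blue plastic shell, standing on the grey bench mat. Its origin is the centre of its underside, z up. 98 x 98 x 40 mm; one round well in the middle, 78 mm across and 28 mm deep (floor 12 mm above the origin), for the flask.

How it is judged:
On the way:
1. the bail is swung open past its dead point and stays up, the rack still on the mixer (value of joint clamp above 1.5 rad and distance of rack from where it was at the start of the episode below 0.03 m), for 0.3 s.
At the end, for the whole second after the job is handed in: Bail open (over 1.5 rad); rack flat in the long pocket, centres within 12 mm, axes within 0.12 rad; tube, jar and flask each down on its own well floor (within 8 mm), within 10 mm of centre, upright within 0.3 rad (tube) or 0.2 rad; all at rest (horizontal distance between tube and tube_block below 0.01 m and z of tube in the frame of tube_block below 0.018 m and angle between tube's own z axis and vertical below 0.3 rad and linear speed of each of tube, jar, flask, rack below 0.03 m/s and horizontal distance between jar and jar_block below 0.01 m and z of jar in the frame of jar_block below 0.02 m and angle between each of jar, flask's own z axis and vertical below 0.2 rad and horizontal distance between flask and flask_block below 0.01 m and z of flask in the frame of flask_block below 0.02 m and horizontal distance between rack and rack_block below 0.012 m and z of rack in the frame of rack_block below 0.034 m and angle between the y axis of rack and the y axis of rack_block, either way round below 0.12 rad and angle between rack's own z axis and vertical below 0.08 rad and value of joint clamp above 1.5 rad); the robot touches nothing.
It fails at once if the rack is tipped beyond 45 degrees (angle between rack's own z axis and vertical above 0.79 rad).
It fails at once if the tube is tipped beyond 45 degrees (angle between tube's own z axis and vertical above 0.79 rad).
It fails at once if the jar is tipped beyond 45 degrees (angle between jar's own z axis and vertical above 0.79 rad).
It fails at once if the flask is tipped beyond 45 degrees (angle between flask's own z axis and vertical above 0.79 rad).
It also fails if it takes over 131 s, if anything falls off the work surface, if the arm or the gripper's body presses on something with over 40 N, if the wrist force passes 120 N, or if a joint passes its speed limit or range.

## Working session

There is one attempt and no reset: what is moved stays moved. The work goes in short steps, each a Python script; the robot and the scene stay as the last script left them, time stands still between calls to the robot, and variables do not carry over. Pictures are saved under pics/ and viewed, about 12 in all and at most 16, crops included, and the job is handed in when it is done.

```bash
ls; mkdir -p pics; cat > h.py <<'E'
from cell import *
import numpy as np, cv2
from scipy.spatial.transform import Rotation as R
def rays(f,pts,T=None):
    """pixels -> origin, world dirs"""
    p=np.atleast_2d(np.array(pts,float)); d=np.c_[(p[:,0]-f['cx'])/f['fx'],(p[:,1]-f['cy'])/f['fy']]
    u=d.copy()
    for _ in range(20): u=d/(1+f['k1']*(u**2).sum(1,keepdims=True))
    T=f['cam_to_world'] if T is None else T
    T=np.array(T); return T[:3,3],np.c_[u,np.ones(len(u))]@T[:3,:3].T
def onz(f,pts,z,T=None):
    o,d=rays(f,pts,T); return o+d*((z-o[2])/d[:,2])[:,None]
def proj(f,P,T=None):
    T=np.array(f['cam_to_world'] if T is None else T); c=(np.atleast_2d(P)-T[:3,3])@T[:3,:3]
    u=c[:,:2]/c[:,2:]; u=u*(1+f['k1']*(u**2).sum(1,keepdims=True))
    return u*[f['fx'],f['fy']]+[f['cx'],f['cy']]
def toolT():
    s=get_state(); T=np.eye(4); T[:3,:3]=R.from_rotvec(s['eef_rot']).as_matrix(); T[:3,3]=s['position']; return T
def wrist():
    T=toolT(); f=grab_frame('wrist'); f['cam_to_world']=T@np.array(f['T_tool_cam']); return f
def down(yaw):
    """tool down, jaw axis (tool x) at yaw in the world"""
    x=np.array([np.cos(yaw),np.sin(yaw),0]); z=np.array([0,0,-1.]); return R.from_matrix(np.c_[x,np.cross(z,x),z]).as_rotvec()
def save(f,n,k=1.5):
    cv2.imwrite('pics/'+n,cv2.resize(f['img'][:,:,::-1],None,fx=k,fy=k,interpolation=cv2.INTER_CUBIC))
E
python3 - <<'E'
from h import *
np.set_printoptions(precision=3,suppress=True)
s=get_state(); print(s)
for c in ['side','top']:
    f=grab_frame(c); save(f,c+'0.png'); print(c,f['fx'],f['k1'],np.array(f['cam_to_world']))
    for n in ['clamp_grip','rack','tube','jar','flask','rack_block','tube_block','jar_block','flask_block']:
        print(n,[(np.round(a['centre']),round(a['score'],2),np.round(onz(f,[a['centre']],.147 if n=='clamp_grip' else .052 if n=='rack' else 0)[0],3)) for a in tip_of(c,n)[:3]])
E
```

```text
pics
{'clock': 0.0, 'q': array([ 1.14 ,  0.327, -0.194,  1.052, -0.   ,  1.437]), 'joint_velocities': array([-0.001, -0.002,  0.001, -0.   , -0.   ,  0.   ]), 'tau': array([ -0.001, -44.34 ,  26.244,   0.015,  -0.   ,   0.   ]), 'position': array([0.161, 0.525, 0.23 ]), 'eef_rot': array([ 2.525,  1.868, -0.002]), 'contact_force': array([-0.142,  0.686,  0.102]), 'wrist_torque': array([-0.016, -0.066,  0.023]), 'finger_gap': 1.0025847342301764}
side 444.9185991868146 -0.04437549059042274 [[-0.997 -0.028  0.07   0.403]
 [-0.075  0.421 -0.904  1.352]
 [-0.004 -0.907 -0.422  0.732]
 [ 0.     0.     0.     1.   ]]
clamp_grip [(array([273., 154.]), 0.89, array([ 0.465, -0.266,  0.147]))]
rack [(array([270., 175.]), 0.69, array([ 0.477, -0.292,  0.052]))]
tube [(array([289., 280.]), 0.56, array([0.393, 0.338, 0.   ])), (array([238., 305.]), 0.5, array([0.52 , 0.453, 0.   ]))]
jar [(array([240., 307.]), 0.78, array([0.517, 0.463, 0.   ]))]
flask [(array([225., 283.]), 0.73, array([0.568, 0.365, 0.   ]))]
rack_block [(array([265., 213.]), 0.96, array([ 0.484, -0.061,  0.   ]))]
tube_block [(a
[... 413 characters left out ...]
0.     1.   ]]
clamp_grip [(array([332., 195.]), 0.81, array([ 0.477, -0.224,  0.147]))]
rack [(array([342., 198.]), 0.69, array([ 0.476, -0.28 ,  0.052]))]
tube [(array([186., 220.]), 0.65, array([0.39 , 0.333, 0.   ]))]
jar [(array([157., 189.]), 0.56, array([0.517, 0.454, 0.   ]))]
flask [(array([182., 173.]), 0.75, array([0.582, 0.357, 0.   ]))]
rack_block [(array([287., 198.]), 0.68, array([ 0.485, -0.07 ,  0.   ]))]
tube_block [(array([231., 216.]), 0.74, array([0.409, 0.153, 0.   ]))]
jar_block [(array([216., 179.]), 0.93, array([0.558, 0.218, 0.   ])), (array([340., 197.]), 0.68, array([ 0.489, -0.286,  0.   ]))]
flask_block [(array([244., 185.]), 0.58, array([0.537, 0.105, 0.   ]))]
```

View pics/side0.png

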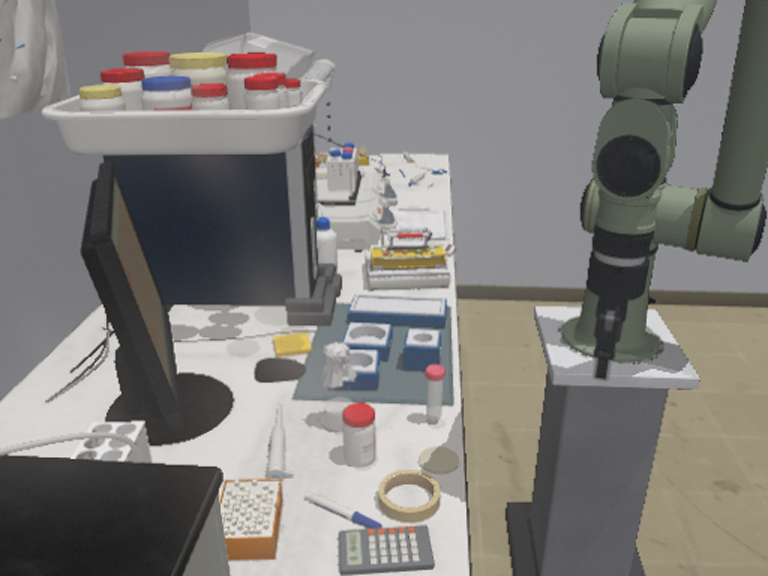

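View pics/top0.png

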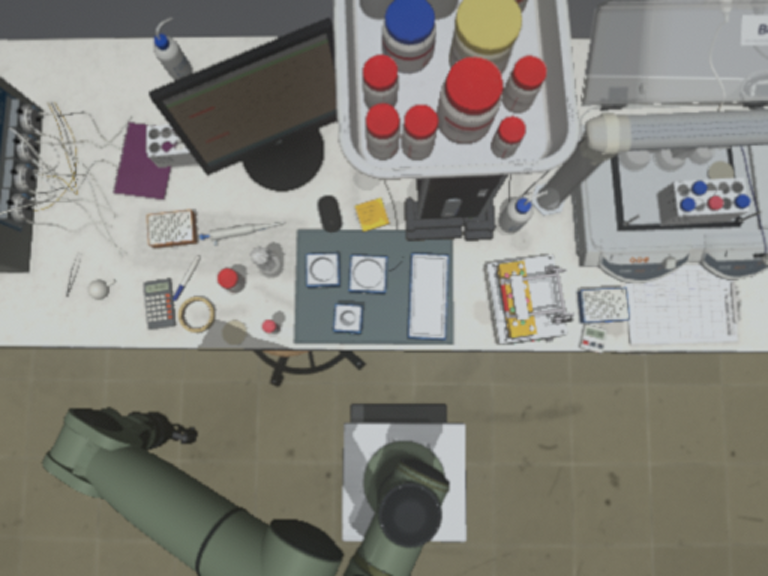

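```bash
cat >> h.py <<'E'
np.set_printoptions(precision=3,suppress=True)
E
python3 - <<'E'
from h import *
f=grab_frame('top')
for z in (.35,.45,.5): print(z,onz(f,[[230,105],[307,117],[382,105],[260,15],[147,112],[220,15]],z))
movep([.46,.30,.38],down(np.pi/2)); f=wrist(); save(f,'w1.png')
def look(ns,f):
    for n,z in ns: print(n,[(np.round(a['centre']),round(a['score'],2),onz(f,[a['centre']],z)[0]) for a in tip_of('wrist',n)[:2]])
print(toolT(),f['cam_to_world'])
look([('tube',0),('jar',0),('flask',0),('jar_block',0)],f)
movep([.43,.08,.38],down(np.pi/2)); f=wrist(); save(f,'w2.png')
look([('tube_block',0),('flask_block',0),('jar_block',0),('rack_block',0)],f)
movep([.40,-.20,.42],down(np.pi/2)); f=wrist(); save(f,'w3.png')
look([('clamp_grip',.147),('rack',.052),('rack_block',0)],f)
print(get_state()['clock'])
import cv2
cv2.imwrite('pics/w123.png',cv2.resize(np.vstack([cv2.imread('pics/w1.png'),cv2.imread('pics/w2.png')]),None,fx=.65,fy=.52))
E
```

```text
0.35 [[ 0.745  0.14   0.35 ]
 [ 0.706 -0.111  0.35 ]
 [ 0.749 -0.357  0.35 ]
 [ 1.064  0.044  0.35 ]
 [ 0.721  0.412  0.35 ]
 [ 1.064  0.179  0.35 ]]
0.45 [[ 0.709  0.134  0.45 ]
 [ 0.672 -0.098  0.45 ]
 [ 0.712 -0.325  0.45 ]
 [ 1.003  0.044  0.45 ]
 [ 0.686  0.384  0.45 ]
 [ 1.003  0.169  0.45 ]]
0.5 [[ 0.691  0.13   0.5  ]
 [ 0.656 -0.092  0.5  ]
 [ 0.694 -0.309  0.5  ]
 [ 0.973  0.045  0.5  ]
 [ 0.669  0.37   0.5  ]
 [ 0.972  0.164  0.5  ]]
[[-0.001  1.    -0.001  0.459]
 [ 1.     0.001 -0.     0.301]
 [-0.    -0.001 -1.     0.379]
 [ 0.     0.     0.     1.   ]] [[-0.002  0.962  0.272  0.39 ]
 [ 1.     0.002  0.001  0.302]
 [ 0.     0.272 -0.962  0.524]
 [ 0.     0.     0.     1.   ]]
tube [(array([277., 113.]), 0.81, array([0.399, 0.337, 0.   ]))]
jar [(array([341., 182.]), 0.65, array([0.521, 0.455, 0.   ]))]
flask [(array([289., 205.]), 0.87, array([0.564, 0.362, 0.   ]))]
jar_block [(array([211., 200.]), 0.64, array([0.555, 0.218, 0.   ]))]
tube_block [(array([295., 142.]), 0.74, array([0.42 , 0.149, 0.   ]))]
flask_block [(array([266., 209.]), 0.82, array([0.544, 0.099, 0.   ])), (array([403., 216.]), 0.31, array([0.559, 0.361, 0.   ]))]
jar_block [(array([331., 214.]), 0.96, array([0.554, 0.222, 0.   ])), (array([452., 192.]), 0.42, array([0.512, 0.452, 0.   ]))]
rack_block [(array([177., 178.]), 0.58, array([ 0.486, -0.062,  0.   ]))]
clamp_grip [(array([227., 201.]), 0.73, array([ 0.464, -0.241,  0.147]))]
rack [(array([209., 192.]), 0.7, array([ 0.478, -0.282,  0.052]))]
rack_block [(array([325., 188.]), 0.66, array([ 0.485, -0.062,  0.   ]))]
5.2333
```

View pics/w2.png

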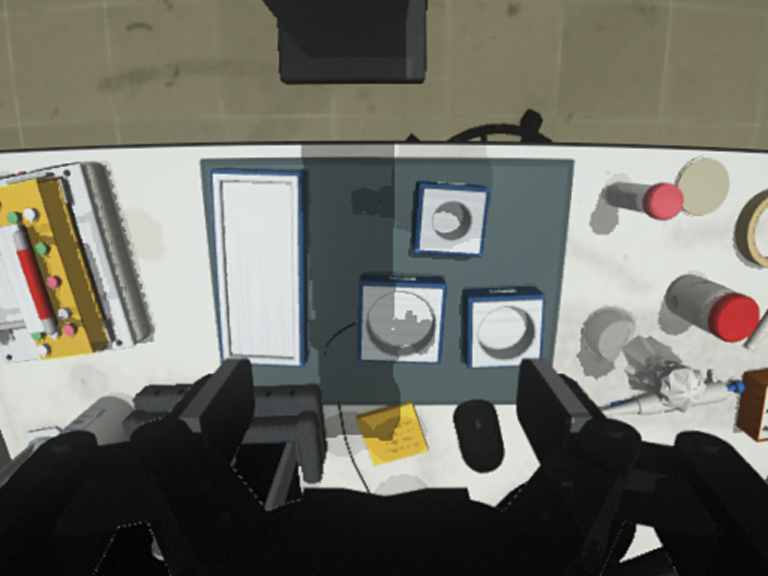

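View pics/w3.png

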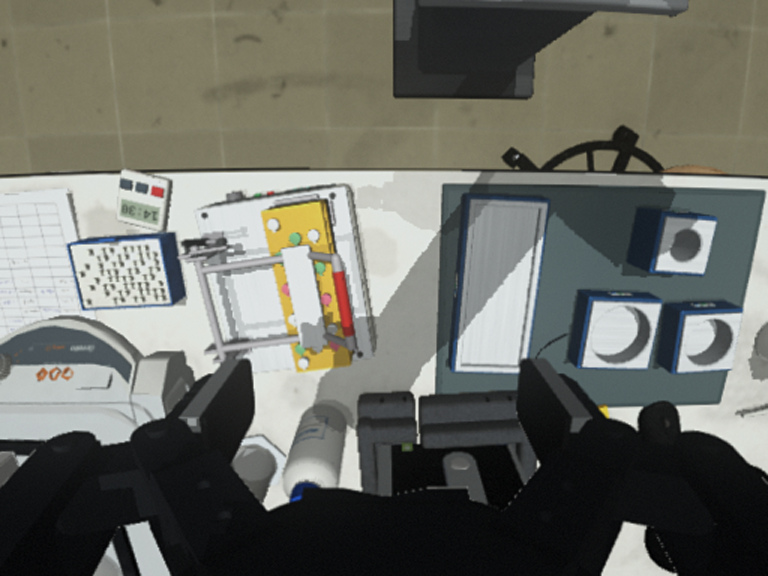

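View pics/w1.png

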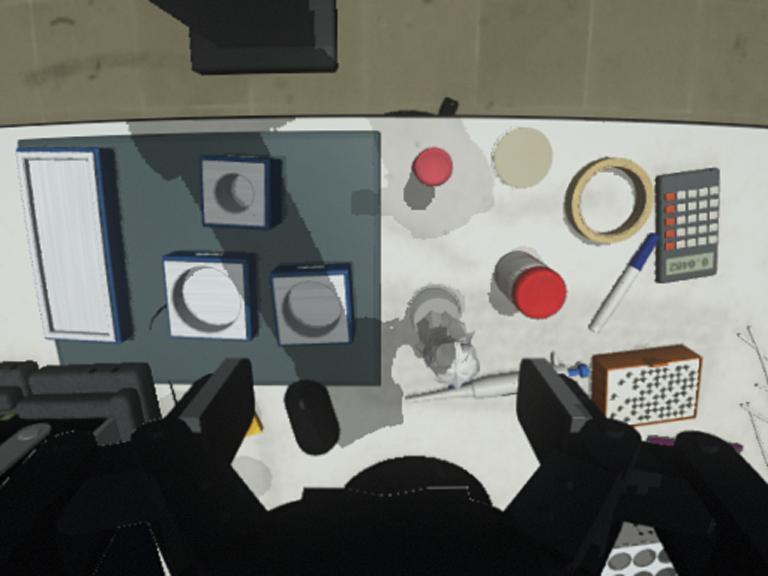

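```bash
python3 - <<'E'
from h import *
import pickle
# camera poses recovered from the hover poses (tool level, yaw pi/2)
f=wrist(); Ttc=np.array(f['T_tool_cam'])
def T(p):
    M=np.eye(4); M[:3,:3]=R.from_rotvec(down(np.pi/2)).as_matrix(); M[:3,3]=p; return M@Ttc
T1,T2,T3=T([.459,.301,.379]),T([.43,.08,.38]),f['cam_to_world']
def g(n,T,pts,z): print(n,onz(f,np.array(pts)/1.5,z,T)[:,:2].tolist() if 0 else onz(f,np.array(pts)/1.5,z,T)[:,:2])
g('tubew',T1,[[236,193]],.062);g('tubew',T2,[[452,219]],.062)
g('jarw',T1,[[314,306]],.044);g('jarw',T2,[[506,331]],.044);g('jarw3',T3,[[708,342]],.044)
g('flw',T1,[[209,298]],.040);g('flw',T2,[[401,322]],.040);g('flw3',T3,[[615,334]],.040)
g('pocket',T2,[[219,178],[299,178],[296,360],[229,362]],.036)
g('tube',T1,[[433,167]],.114);g('jar',T1,[[540,292]],.098);g('flask top',T1,[[458,360]],.163);g('jar2',T2,[[733,315]],.098);g('tube2',T2,[[663,201]],.114)
g('grip3',T3,[[335,262],[351,352]],.153);g('grip2',T2,[[14,232],[50,328]],.153)
g('rack3',T3,[[262,210],[327,200],[354,365],[297,372]],.088)
g('rack2',T2,[[40,179],[107,353]],.088)
m=silhouettes('wrist','rack'); print([ (x['score'],x['mask'].sum()) for x in m])
E
```

```text
tubew [[0.421 0.15 ]]
tubew [[0.419 0.151]]
jarw [[0.548 0.222]]
jarw [[0.549 0.221]]
jarw3 [[0.552 0.226]]
flw [[0.54  0.101]]
flw [[0.54 0.1 ]]
flw3 [[0.541 0.098]]
pocket [[ 0.378 -0.097]
 [ 0.378 -0.01 ]
 [ 0.59  -0.025]
 [ 0.593 -0.106]]
tube [[0.395 0.345]]
jar [[0.515 0.457]]
flask top [[0.559 0.367]]
jar2 [[0.512 0.451]]
tube2 [[0.393 0.341]]
grip3 [[ 0.423 -0.244]
 [ 0.515 -0.231]]
grip2 [[ 0.416 -0.246]
 [ 0.506 -0.23 ]]
rack3 [[ 0.382 -0.328]
 [ 0.371 -0.258]
 [ 0.561 -0.233]
 [ 0.57  -0.3  ]]
rack2 [[ 0.373 -0.263]
 [ 0.56  -0.222]]
[(0.69, np.int64(2660))]
```

```bash
python3 - <<'E'
from h import *
a=.145; rot=down(np.pi/2+a); G=np.array([.467,-.238,.147]); yv=np.array([-np.sin(a),np.cos(a),0])
off=np.array([0,0,-.019])
movep(G+off+[0,0,.1],rot); move_l(G+off,.1); grab(20)
s=get_state(); print(s['finger_gap'],s['contact_force'])
H=G-.150*yv-[0,0,.040]
for t in np.linspace(0,1.7,18)[1:]:
    an=np.arctan2(.04,.15)+t; r=np.hypot(.04,.15)
    try: move_l(H+r*np.cos(an)*yv+np.array([0,0,r*np.sin(an)])+off,.1)
    except MotionError as e: print(t,e); break
    s=get_state(); print(round(t,2),s['finger_gap'].round(3),s['contact_force'])
f=grab_frame('side'); save(f,'s1.png'); print(s['clock'])
E
```

```text
0.12976160041540857 [-0.2   -6.426 -0.911]Traceback (most recent call last):
  File "<stdin>", line 11, in <module>
AttributeError: 'float' object has no attribute 'round'
```

```bash
python3 - <<'E'
from h import *
a=.145; G=np.array([.467,-.238,.147]); yv=np.array([-np.sin(a),np.cos(a),0])
off=np.array([0,0,-.019])
H=G-.150*yv-[0,0,.040]
for t in np.linspace(0,1.7,18)[2:]:
    an=np.arctan2(.04,.15)+t; r=np.hypot(.04,.15)
    try: move_l(H+r*np.cos(an)*yv+np.array([0,0,r*np.sin(an)])+off,.1)
    except MotionError as e: print(t,e); break
    s=get_state(); print(round(t,2),round(s['finger_gap'],3),s['contact_force'])
    if np.linalg.norm(s['contact_force'])>50: break
f=grab_frame('side'); save(f,'s1.png'); print(s['clock'])
E
```

```text
0.2 0.131 [ 1.495 -5.058 -6.298]
0.3 0.134 [ 2.563 -4.109 -5.815]
0.4 0.133 [ 2.026 -1.064 -5.096]
0.5 0.126 [-0.038  4.094 -0.214]
0.6 0.133 [-0.71   6.973  2.871]
0.7 0.126 [-2.437  9.126  8.057]
0.8 0.13 [-2.678  7.097  9.614]
0.9 0.127 [-3.94   6.101  8.946]
1.0 0.128 [-2.368  3.874  7.798]
1.1 0.129 [-1.422  1.505  6.235]
1.2 0.129 [-1.968  0.011  5.644]
1.3 0.132 [-1.194 -0.239  4.122]
1.4 0.131 [-1.127 -1.834  1.543]
1.5 0.131 [-0.521 -2.015 -0.561]
1.6 0.131 [ 0.206 -1.21  -0.017]
1.7 0.129 [-0.157 -2.144  1.448]
13.2333
```

View pics/s1.png

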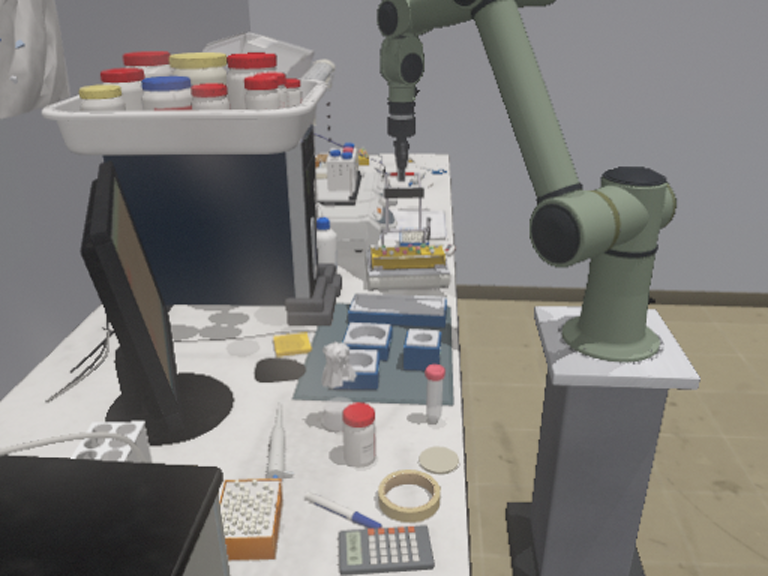

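```bash
python3 - <<'E'
from h import *
let_go(); p=get_state()['position']; move_l(p+[0,0,.15],.2)
a=.145
movep([.40,-.255,.33],down(np.pi/2+a)); f=wrist(); save(f,'w4.png')
m=silhouettes('wrist','rack'); print([(x['score'],x['mask'].sum(),x['centre']) for x in m])
c=tip_of('wrist','rack'); print([(x['score'],onz(f,[x['centre']],.052)) for x in c])
np.save('T4.npy',f['cam_to_world']); print(get_state()['clock'])
hsv=cv2.cvtColor(f['img'],cv2.COLOR_RGB2HSV)
y=cv2.inRange(hsv,(18,110,60),(35,255,255)); pts=np.argwhere(y>0)[:,::-1]
P=onz(f,pts,.088); k=(abs(P[:,0]-.47)<.12)&(abs(P[:,1]+.28)<.07); print(cv2.minAreaRect(P[k,:2].astype(np.float32)*1000))
E
```

```text
[(0.84, np.int64(6454), [228.8, 200.6])]
[(0.76, array([[ 0.468, -0.281,  0.052]]))]
15.925
((469.3315734863281, -283.2855224609375), (192.47283935546875, 65.82666015625), 8.76800537109375)
```

View pics/w4.png

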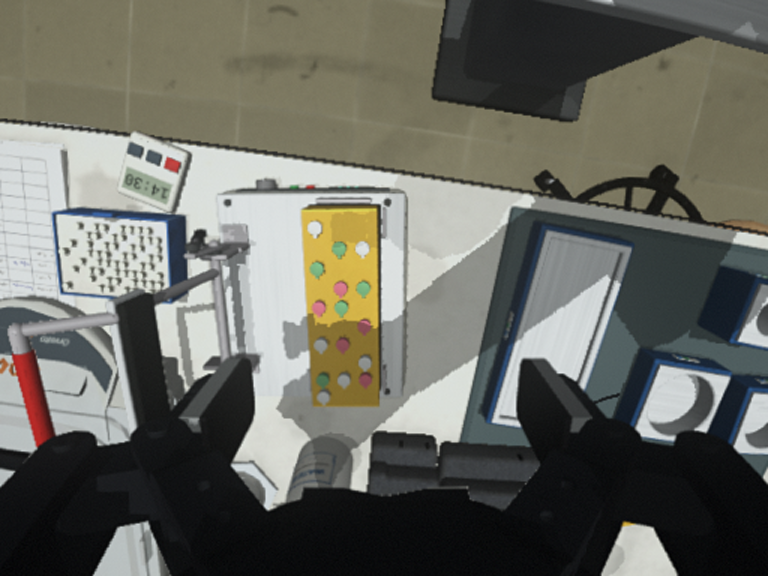

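```bash
python3 - <<'E'
from h import *
movep([.50,-.06,.36],down(np.pi/2)); f=wrist(); save(f,'w5.png'); np.save('T5.npy',f['cam_to_world'])
print(f['cam_to_world'][:3,3])
hsv=cv2.cvtColor(f['img'],cv2.COLOR_RGB2HSV)
b=cv2.inRange(hsv,(105,120,30),(122,255,255)); pts=np.argwhere(b>0)[:,::-1]
P=onz(f,pts,.036); k=(abs(P[:,0]-.485)<.14)&(abs(P[:,1]+.06)<.075); print(cv2.minAreaRect(P[k,:2].astype(np.float32)*1000))
print([onz(f,[x['centre']],0) for x in tip_of('wrist','rack_block')])
E
```

```text
[ 0.431 -0.059  0.505]
((482.6334533691406, -59.37910461425781), (99.17987060546875, 226.27963256835938), 87.60740661621094)
[array([[ 0.487, -0.062,  0.   ]])]
```

View pics/w5.png

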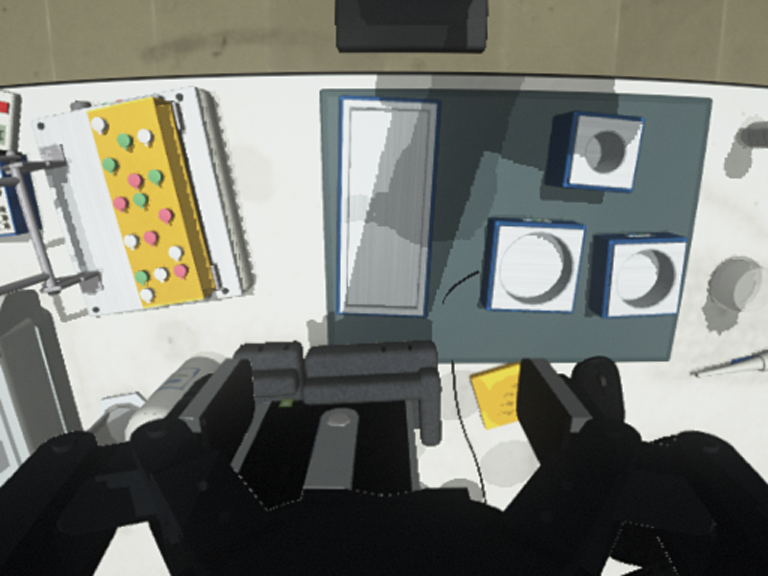

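```bash
python3 - <<'E'
from h import *
r1=down(np.pi/2+.153)
movep([.470,-.283,.22],r1); move_l([.470,-.283,.062],.12); grab(30)
s=get_state(); print(s['finger_gap'],s['contact_force'],s['position'])
move_l([.470,-.283,.19],.12); s=get_state(); print(s['finger_gap'],s['contact_force'])
r2=down(np.pi/2-.042)
move_l([.483,-.06,.16],.15,rot=r2); f=wrist(); save(f,'w6.png')
print(get_state()['clock'])
E
```

```text
0.747812161715392 [-1.415  0.132  6.157] [ 0.47  -0.283  0.063]
0.7452589797878303 [-0.04   0.922 -2.017]
22.6583
```

View pics/w6.png

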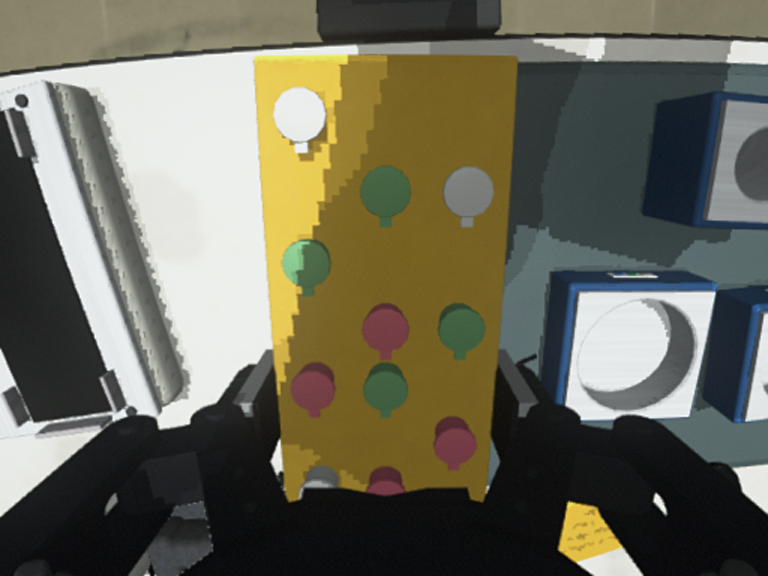

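```bash
python3 - <<'E'
from h import *
f=wrist(); z=get_state()['position'][2]-.011+.036
P=onz(f,np.array([[255,57],[517,56],[283,495],[486,495]])/1.5,z); print(P)
m=(P[0]+P[1])/2; u=np.array([np.cos(-.042),np.sin(-.042)]); c=m[:2]+.095*u; print('rack centre est',c, 'tcp',get_state()['position'])
E
```

```text
[[ 0.387 -0.087  0.185]
 [ 0.389 -0.023  0.185]
 [ 0.517 -0.094  0.185]
 [ 0.52  -0.028  0.185]]
rack centre est [ 0.483 -0.059] tcp [ 0.483 -0.061  0.16 ]
```

```bash
python3 - <<'E'
from h import *
move_l([.483,-.060,.056],.12); print(move_l([.483,-.060,.034],.03,until_force=6)); s=get_state(); print(s['position'],s['contact_force'])
let_go(); sleep(.2); move_l(s['position']+[0,0,.22],.2); 
movep([.48,-.06,.38],down(np.pi/2)); f=wrist(); save(f,'w7.png')
hsv=cv2.cvtColor(f['img'],cv2.COLOR_RGB2HSV)
y=cv2.inRange(hsv,(18,110,60),(35,255,255)); pts=np.argwhere(y>0)[:,::-1]
P=onz(f,pts,.064); k=(abs(P[:,0]-.48)<.12)&(abs(P[:,1]+.06)<.06); print(cv2.minAreaRect(P[k,:2].astype(np.float32)*1000))
print(get_state()['clock'])
E
```

```text
True
[ 0.483 -0.06   0.045] [0.419 0.34  0.993]
((484.4462890625, -58.426944732666016), (65.10679626464844, 192.71238708496094), 87.68983459472656)
26.5667
```

View pics/w7.png

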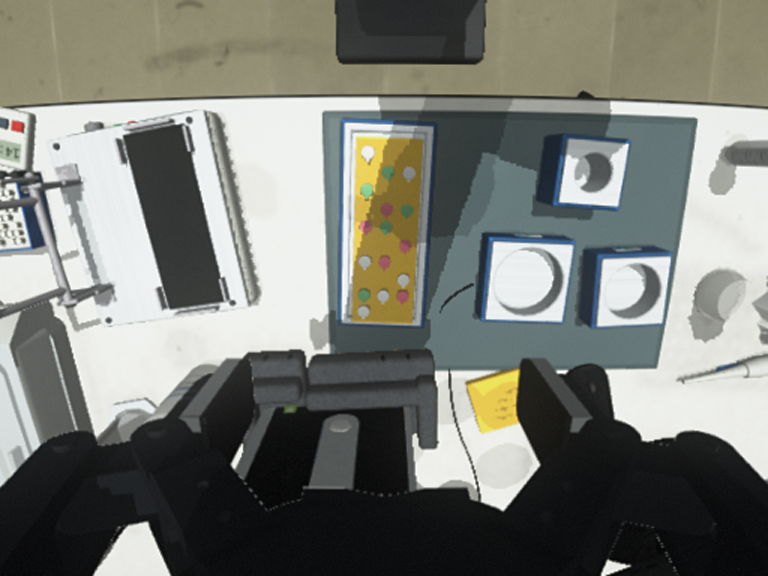

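```bash
python3 - <<'E'
from h import *
def red(f,z,c):
    h=cv2.cvtColor(f['img'],cv2.COLOR_RGB2HSV); m=cv2.inRange(h,(0,110,90),(8,255,255))|cv2.inRange(h,(165,90,90),(180,255,255))
    pts=np.argwhere(m>0)[:,::-1]; P=onz(f,pts,z)[:,:2]; P=P[np.hypot(*(P-c).T)<.06]
    (x,r),s=cv2.minEnclosingCircle((P*1000).astype(np.float32)),len(P); return x,r,P.mean(0),s
movep([.40,.34,.30],down(np.pi/2)); f=wrist(); print('tube',red(f,.114,[.394,.343])); save(f,'w8.png')
print([onz(f,[x['centre']],0) for x in tip_of('wrist','tube')])
movep([.50,.43,.30],down(.47+np.pi)if ik([.5,.43,.3],down(.47+np.pi)) is not None else down(.47)); f=wrist(); print('jar',red(f,.098,[.514,.455])); save(f,'w9.png')
print([onz(f,[x['centre']],0) for x in tip_of('wrist','jar')])
print('flask',[onz(f,[x['centre']],0) for x in tip_of('wrist','flask')])
print(get_state()['q'],get_state()['clock'])
E
```

```text
tube ((393.5789794921875, 344.3208312988281), 17.171754837036133, array([0.394, 0.344]), 698)
[array([[0.399, 0.339, 0.   ]])]
jar ((517.704833984375, 456.8560791015625), 26.09284019470215, array([0.518, 0.457]), 1430)
[array([[0.518, 0.46 , 0.   ]])]
flask [array([[0.565, 0.358, 0.   ]])]
[ 0.598  0.512  0.267  1.325  0.    -1.442] 30.1
```

View pics/w9.png

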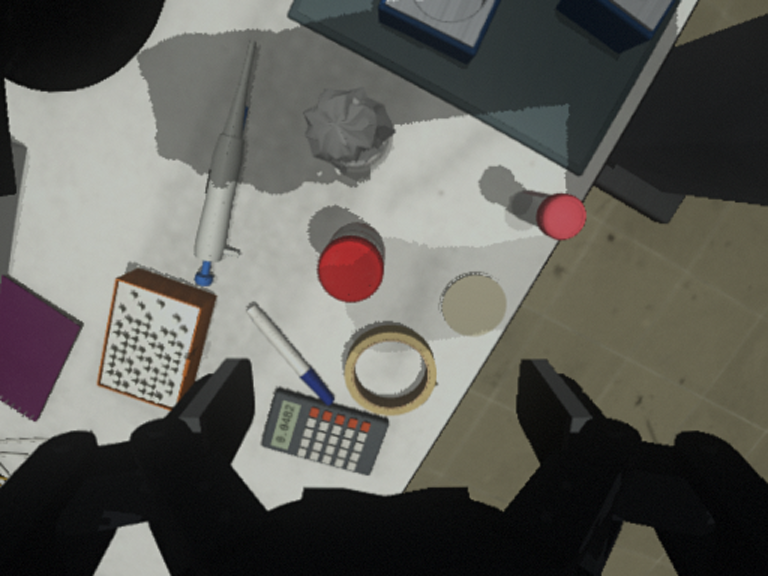

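```bash
cat >> h.py <<'E'
def carry(src,dst,hg,floor,y1,y2,n,lift,above):
    """grip at height hg over the foot, carry to dst, lower till contact, release"""
    t=hg-.019
    movep([*src,above],down(y1)); move_l([*src,t],.12); grab(n)
    s=get_state(); print('gap',s['finger_gap']*85,'F',s['contact_force'])
    move_l([*src,t+lift],.15); move_l([*dst,t+lift],.2,rot=down(y2)); print('gap',get_state()['finger_gap']*85)
    move_l([*dst,floor+t+.012],.12); c=move_l([*dst,floor+t-.008],.025,until_force=5)
    s=get_state(); print('contact',c,'foot z',s['position'][2]-t,s['contact_force'])
    return c
E
python3 - <<'E'
from h import *
f=wrist(); print('flask foil',onz(f,np.array([[348,132]])/1.5,.160))
carry([.394,.344],[.420,.1505],.083,.010,np.pi/2,np.pi/2,25,.08,.25); f=wrist(); save(f,'w10.png'); print(get_state()['clock'])
E
```

```text
flask foil [[0.559 0.365 0.16 ]]
gap 30.998423718087384 F [-0.168 -0.766  2.712]
gap 31.18211578521913
contact True foot z 0.016779423506618277 [-0.133 -1.423  3.811]
37.0583
```

View pics/w10.png

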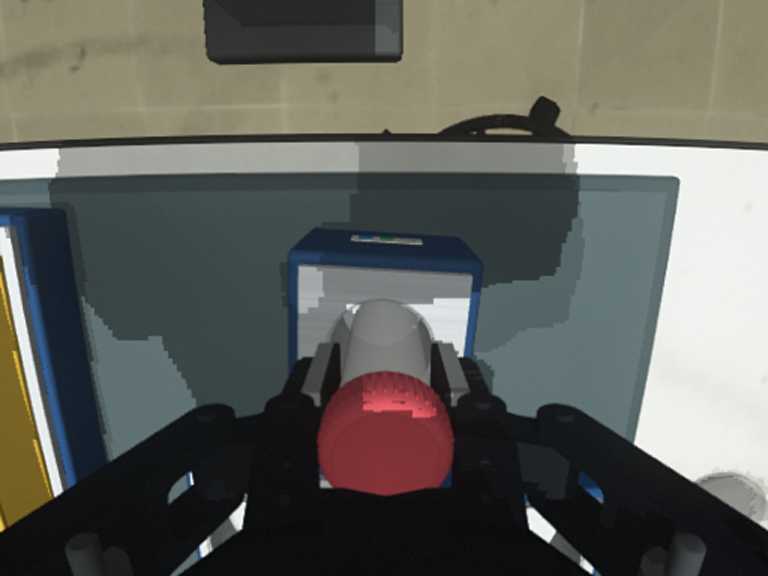

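```bash
python3 - <<'E'
from h import *
let_go(); sleep(.2); p=get_state()['position']; move_l(p+[0,0,.14],.2)
y=.415+np.pi if ik([.56,.364,.3],down(.415+np.pi)) is not None else .415
move_l([.50,.33,.34],.25,rot=down(np.pi/2)); f=wrist(); save(f,'w11.png'); 
print('flask',[onz(f,[x['centre']],0) for x in tip_of('wrist','flask')], 'tube', [onz(f,[x['centre']],.016) for x in tip_of('wrist','tube')])
print(get_state()['clock'])
E
```

```text
flask [array([[0.568, 0.363, 0.   ]])] tube [array([[0.424, 0.152, 0.016]]), array([[0.558, 0.363, 0.016]])]
39.9
```

View pics/w11.png

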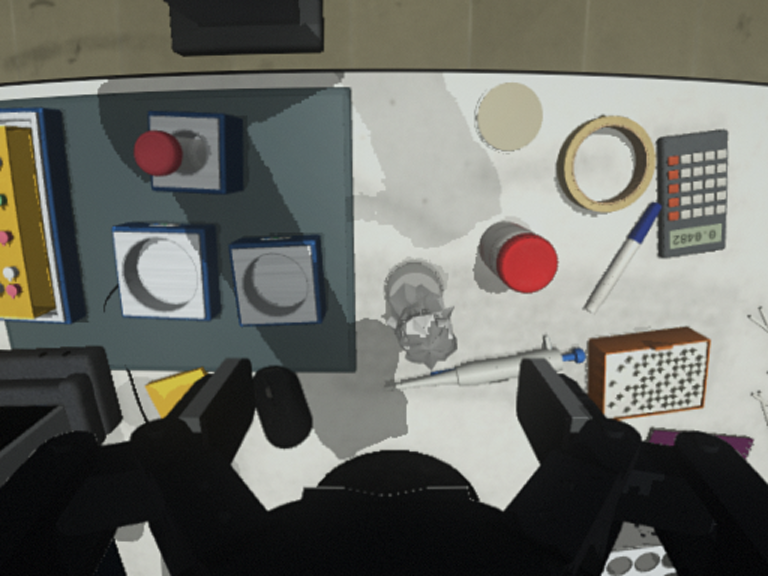

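```bash
python3 - <<'E'
from h import *
f=wrist(); print('foot',onz(f,np.array([[416,292]])/1.5,.01),'foil',onz(f,np.array([[427,335]])/1.5,.155))
print('wells +6mm', onz(f,np.array([[160,274]])/1.5,.046),onz(f,np.array([[276,283]])/1.5,.050))
y=.415+np.pi if ik([.56,.364,.3],down(.415+np.pi)) is not None else .415
carry([.560,.364],[.540,.100],.121,.018,y,y,25,.085,.30); f=wrist(); save(f,'w12.png'); print(get_state()['clock'])
E
```

```text
foot [[0.57  0.364 0.01 ]] foil [[0.562 0.363 0.155]]
wells +6mm [[0.54  0.099 0.046]] [[0.549 0.22  0.05 ]]
gap 35.59787411864699 F [ 0.106 -0.279  0.645]
gap 35.803099028434644
contact True foot z 0.01875710148729312 [0.878 0.425 3.091]
47.3667
```

View pics/w12.png

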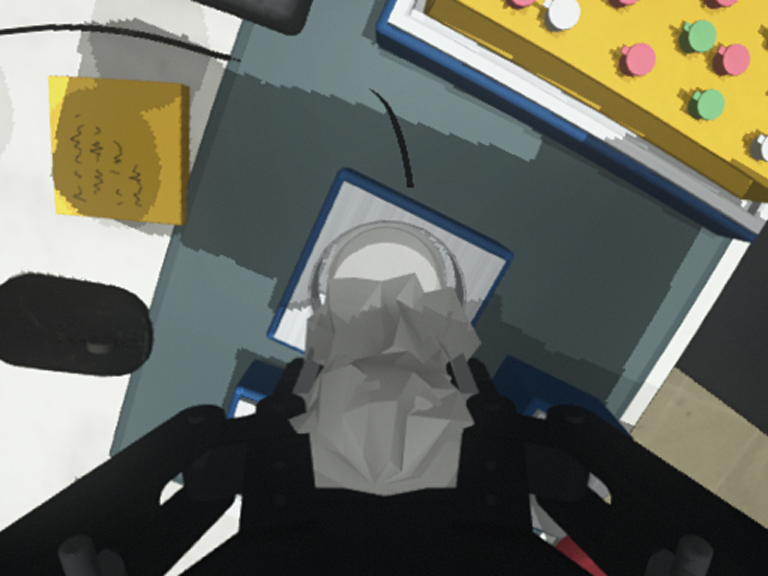

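```bash
python3 - <<'E'
from h import *
let_go(); sleep(.2); p=get_state()['position']; move_l(p+[0,0,.12],.2)
movep([.50,.40,.32],down(.415+np.pi))
c=carry([.518,.457],[.549,.221],.072,.018,.415+np.pi,np.pi+.2,30,.085,.25)
if c and get_state()['position'][2]-.053<.026:
    let_go(); sleep(.2); p=get_state()['position']; move_l(p+[0,0,.16],.2); movep([.45,.12,.40],down(np.pi/2)); f=wrist(); save(f,'w13.png')
    for n,z in [('tube',.016),('jar',.018),('flask',.018),('rack',.034)]: print(n,[onz(f,[x['centre']],z) for x in tip_of('wrist',n)[:1]])
print(get_state()['clock'])
E
```

```text
gap 52.62424941583078 F [-1.591 -0.437  2.973]
gap 52.822878004111544
contact True foot z 0.018944226900364902 [-0.13  -0.423  1.754]
tube [array([[0.428, 0.152, 0.016]])]
jar []
flask [array([[0.541, 0.097, 0.018]])]
rack []
59.1583
```

View pics/w13.png

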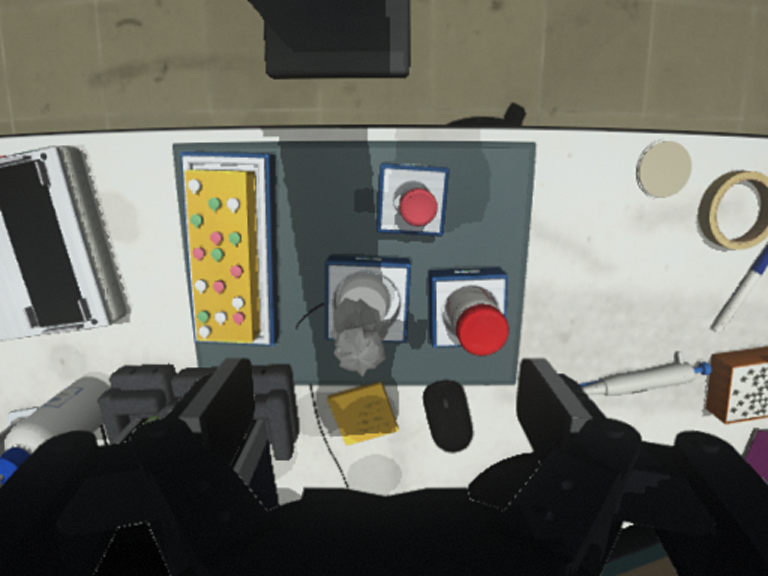

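```bash
python3 - <<'E'
from h import *
movep([.40,.2,.45],down(np.pi/2)); f=grab_frame('side'); g=dict(f); cv2.imwrite('pics/fin.png',cv2.resize(f['img'][90:300,150:320,::-1],None,fx=3,fy=2.8,interpolation=cv2.INTER_CUBIC))
print([(x['centre'],x['score']) for x in tip_of('side','clamp_grip')])
a=.145;G=np.array([.467,-.238,.147]);yv=np.array([-np.sin(a),np.cos(a),0]);H=G-.15*yv-[0,0,.04];r=.1552
for t in(1.4,1.5,1.6,1.75): print(t,proj(f,H+r*np.cos(t+.26)*yv+np.array([0,0,r*np.sin(t+.26)])))
E
```

```text
[([265.3, 112.7], 0.87)]
1.4 [[268.144 116.186]]
1.5 [[267.788 115.717]]
1.6 [[267.441 115.637]]
1.75 [[266.949 116.229]]
```

View pics/fin.png

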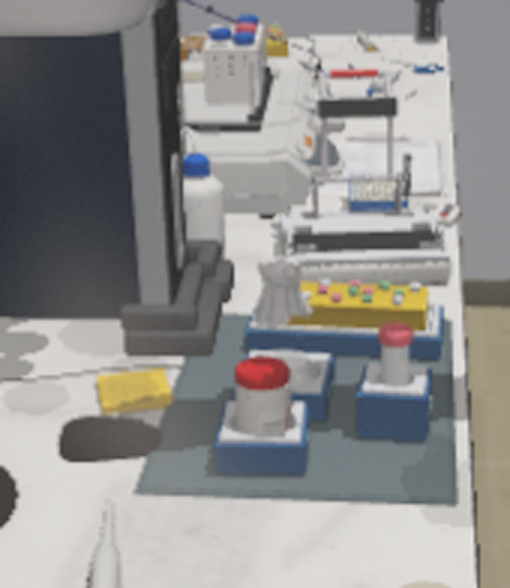

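The side view shows the bail standing open on its own, and the rack, tube, jar and flask upright in their blocks. The gripper is clear, so I'm handing in.

```bash
python3 -c "
from cell import *
sign_off()"
```

```text
the job is handed in; nothing more can be done
```

I swung the bail open past its dead point, seated the rack in the long block, and stood the tube, flask and jar each in its own well. Everything was released and the job was handed in at about 60 s on the robot's clock, with no verdict reported.

**Checks that agreed**
- **Rack:** a wrist view after placing put its centre about 2 mm from the pocket's centre, with its axis within 0.01 rad of the pocket's.
- **Tube, flask and jar:** each met the floor when lowered (foot heights 17, 19 and 19 mm above the bench). That fits the well floors if the mat is about 6 mm thick. All three stood upright in the last pictures.
- **Bail:** it stands up by itself in the last side view, taken well after I let go of it.

**Checks that were weak or disagreed**
- **Bail angle:** the side camera barely distinguishes angles between 1.4 and 1.75 rad. I know it passed 1.5 because I led it to about 1.7 rad and the spring holds it open from there.
- **Tube position:** the network's estimate of the foot was up to 8 mm from the measured well centre. The well itself allows only about 5.5 mm of play.
- **Missed detections:** in the last wrist picture the network did not report the jar or the rack, so I judged those two by eye.

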